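# Straighten the spice jars with the straightedge

### The job

Take the aluminium straightedge by its black handle and push the three spice jars away from you with its edge, until they stand upright in a straight row, centred on the blue tape strip. Then draw the straightedge back so that it stands clear of the jars on the robot's side, flat on the worktop, and let go of it. Move the jars with the straightedge only, never with the gripper.

Things in the scene. Friction and masses are not known exactly. Their poses are not given: they have to be found in the camera images.
- tape_strip: strip of blue masking tape stuck on the worktop, 24 mm wide, 260 long, no noticeable thickness (things slide over it); it marks the row. Origin at its middle on the worktop; y runs along it (roughly to the robot's left), x across it, away from the robot. The jars start 20 to 65 mm short of its centre line (negative x), one near its middle, one about 80 mm to either side along it.
- straightedge_grip (a point): aluminium straightedge, 0.35 kg, loose, flat on the worktop on the jars' near side: bar 260 mm long (y), 76 wide (x), 14 thick, both long sides straight. A black bar handle 80 mm long, 18 wide, 28 tall runs lengthwise over its middle on two posts, 54 to 82 mm above the straightedge's underside. The point is the handle's centre, 68 mm above that underside; z up. Grip the handle across its 18 mm.
- spice_jar_1_center (a point): glass spice jar with dark brown lid and paper label, round, 41 mm diameter, 105 mm tall, about 0.1 kg, standing upright and loose on the worktop; the point is its centre, half-way up (52 mm above the worktop). One of three alike.
- spice_jar_2_center (a point): glass spice jar with dark brown lid and paper label, round, 41 mm diameter, 105 mm tall, about 0.1 kg, standing upright and loose on the worktop; the point is its centre, half-way up (52 mm above the worktop). One of three alike.
- spice_jar_3_center (a point): glass spice jar with dark brown lid and paper label, round, 41 mm diameter, 105 mm tall, about 0.1 kg, standing upright and loose on the worktop; the point is its centre, half-way up (52 mm above the worktop). One of three alike.
Mind the look-alikes: they are no part of the job. Leave any orange look-alike of the part that bears spice_jar_1_center alone. What is shaped like the part that bears spice_jar_3_center but red is not meant.

How it is judged (in metres and radians):
On the way:
1. the straightedge is held by its handle, and taken from where it lay (contact force between the fingers and straightedge above 1 N and distance of straightedge_grip from where it was at the start of the episode above 0.02 m), for 0.1 s.
At the end, for the whole second after the job is handed in: All three jars stand upright (within 6 degrees) on the worktop with their centres within 12 mm of the strip's centre line and within its length; the straightedge lies flat on the worktop, the middle of it at least 66 mm to the robot's side of the strip's centre line, so clear of the jars (x of spice_jar_1_center in the frame of tape_strip between -0.012 and 0.012 m and y of spice_jar_1_center in the frame of tape_strip between -0.13 and 0.13 m and angle between each of spice_jar_1_center, spice_jar_2_center, spice_jar_3_center's own z axis and vertical below 0.1 rad and height (world z) of each of spice_jar_1_center, spice_jar_2_center, spice_jar_3_center below 0.06 m and x of spice_jar_2_center in the frame of tape_strip between -0.012 and 0.012 m and y of spice_jar_2_center in the frame of tape_strip between -0.13 and 0.13 m and x of spice_jar_3_center in the frame of tape_strip between -0.012 and 0.012 m and y of spice_jar_3_center in the frame of tape_strip between -0.13 and 0.13 m and x of straightedge_grip in the frame of tape_strip below -0.066 m and height (world z) of straightedge_grip between 0.063 and 0.073 m and angle between straightedge_grip's own z axis and vertical below 0.08 rad); the robot touches nothing.
It fails at once if the gripper touches a jar (contact force between any of the fingers, the arm and spice_jar_1 above 0.5 N or contact force between any of the fingers, the arm and spice_jar_2 above 0.5 N or contact force between any of the fingers, the arm and spice_jar_3 above 0.5 N).
It also fails if it takes over 40 s, if anything falls off the work surface, if the arm or the gripper's body presses on something with over 40 N, if the wrist force passes 120 N, or if a joint passes its speed limit or range.

### The arm

A 7-joint arm with a two-finger parallel gripper is mounted at the origin on a cart in front of the work surface, level with it; the furniture and walls round the work are solid. World frame = base frame: x ahead of the robot, y to its left, z up, the work surface at z = 0. Lengths are in mm, angles in rad, forces in N, time in s.
With the tool pointing down it reaches from about 400 to 875 mm from the base axis. Payload 19.3 kg.
Tool frame: the origin (TCP) lies at the very end of the fingers, on their centre line; the grasp point (between the pads) lies 19 mm behind it (grip_point_offset is the z of the grasp point in the tool frame, in mm); z points along the fingers, x is the direction in which the jaws open and shut, and the axes are right-handed (so a half turn about z gives the same grasp; the last joint's range is limited). The gripper opens to 85 mm and grips with 20 to 120 N. Pads are 22 mm wide; open, the fingers measure 114 mm over their backs; the gripper's body (76 mm by 85 mm) begins 54 mm behind the grasp point. The pads swing forward as they close: fully open they stand 13 mm farther back than shut.
Start: joints at [-1.197, 0.521, -0.036, 1.599, 0.021, 1.021, -0.113], TCP at [268.376, 564.437, 231.291] pointing down, gripper open.
Joint ranges: [-2.91, 2.91], [-0.3, 2.13], [-1.5, 1.42], [0.17, 2.43], [-1.26, 4.41], [0.16, 1.93], [-2.52, 2.52]. Speed limits (rad/s): [1.89, 1.89, 2.39, 2.39, 3.01, 3.01, 3.01].

### API

Orientations are given as a 3x3 rotation matrix whose columns are the frame's x, y, z axes.
In Python, from workcell import movep, movel, goto_joints, open_gripper, clamp, wait, inverse_kinematics, read_state, camera, PlanningError, finish_job, grip_point_offset gives the robot as it stands. Calls block until the motion is done:
- movep(position, orientation): joint-space move of the TCP to a pose.
- movel(position, frame=None, max_speed=150, guard=None): straight line of the TCP; frame=None keeps the orientation; max_speed is the mean speed in mm/s. With guard (N) it stops when the force on the tool has changed by that much, and returns True; else False.
- goto_joints(angles): joint-space move.
- open_gripper() and clamp(): open the fingers fully, or close them until they stop; the grip force is fixed at half the most.
- wait(seconds).
- inverse_kinematics(position, orientation): joint angles nearest the present ones, or None.
- read_state(): the state.
- camera(name): name is "scene" or "top"; returns a dict with "image" (480x640x3 uint8, blue, green, red), "range_z" (480x640 float32, mm along the optical axis (not along the pixel's ray), 0 where there is no reading), "fx", "fy", "cx", "cy" (pixels), "cam_to_world" (4x4, takes a point from camera to world coordinates). Camera axes: x right, y up, looking along -z (the intrinsics and any distortion apply to the point x, -y, -z); pixel columns grow to the right and rows downward; lengths in mm; the calibration is good to about 2 mm. A picture is of the moment at which its call begins.
A pose or a line that the arm cannot do raises PlanningError and nothing moves.
- finish_job(): hands the job in, once; it reports no verdict.
The state is a dict: "time": time; "qpos": joint angles; "qvel": joint speeds; "joint_efforts": joint torques, N m; "eef_pos": TCP position; "tool_rot": TCP orientation; "ft_force": force on the tool from outside, world axes, zero at the start; "torque": the same for the moment, N m; "finger_gap": finger opening in mm.
Only numpy, scipy, OpenCV 4.12 (cv2) and the standard library are available. Lean on these libraries where they do the work, as an engineer would, in place of code of your own. Each camera call takes 0.05 s, during which the arm holds its last target.

## Working session

There is one attempt and no reset: what is moved stays moved. The work goes in short steps, each a Python script; the robot and the scene stay as the last script left them, time stands still between calls to the robot, and variables do not carry over. Pictures are saved under pics/ and viewed, and the job is handed in when it is done.

```bash
mkdir -p pics; ls
python3 - <<'E'
from workcell import *
import cv2,numpy as np,pickle
for n in ("scene","top"):
    c=camera(n); cv2.imwrite(f"pics/{n}0.png",c["image"]); pickle.dump(c,open(f"{n}0.pkl","wb"))
    print(n,c["fx"],c["cx"],c["cy"],c.keys(),np.round(c["cam_to_world"],3))
s=read_state();print(s["time"],s["finger_gap"],s["tool_rot"],grip_point_offset)
E
```

```text
pics
scene 445.5726269904414 321.1330539355416 233.67596843579278 dict_keys(['image', 'range_z', 'fx', 'fy', 'cx', 'cy', 'cam_to_world']) [[-7.50000e-01  3.13000e-01 -5.83000e-01  4.09790e+01]
 [-6.61000e-01 -3.39000e-01  6.69000e-01  9.47511e+02]
 [ 1.20000e-02  8.87000e-01  4.61000e-01  4.75498e+02]
 [ 0.00000e+00  0.00000e+00  0.00000e+00  1.00000e+00]]
top 512.3060621035957 314.39452688971795 237.20493268255902 dict_keys(['image', 'range_z', 'fx', 'fy', 'cx', 'cy', 'cam_to_world']) [[ 1.30000e-02  9.93000e-01 -1.20000e-01  4.32069e+02]
 [-9.99000e-01  9.00000e-03 -4.10000e-02  3.59441e+02]
 [-4.00000e-02  1.20000e-01  9.92000e-01  9.32251e+02]
 [ 0.00000e+00  0.00000e+00  0.00000e+00  1.00000e+00]]
0.1 85.8038848688162 [[ 4.29399277e-01  9.03114675e-01 -3.79832014e-04]
 [ 9.03114199e-01 -4.29399442e-01 -9.28853178e-04]
 [-1.00196059e-03  5.58171981e-05 -9.99999496e-01]] -18.700000000000003
```

View pics/scene0.png

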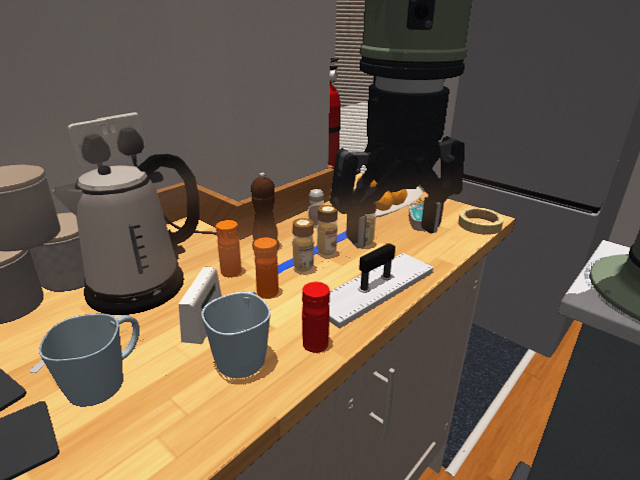

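View pics/top0.png

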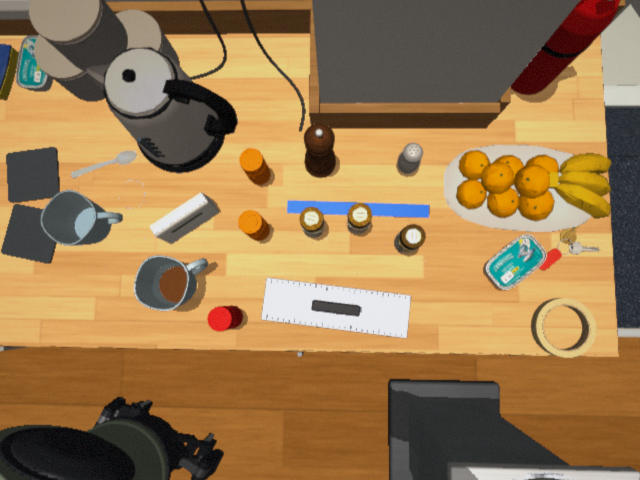

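Top view: the three brown-lidded jars are at (312,221), (359,217) and (411,238), the tape runs (288,207) to (429,211), and the straightedge handle is at (336,309). The look-alikes are orange jars at (254,166) and (252,225) and a red jar at (225,318). The pepper mill (320,150) and the shaker (411,157) are not jars. The brown-lidded jars with paper labels fit the description. I'll measure them and confirm with an enlarged crop.

```bash
cat > h.py <<'E'
import cv2,numpy as np
def world(c):
    z=c["range_z"].astype(float); v,u=np.mgrid[0:480,0:640]
    x=(u-c["cx"])/c["fx"]*z; y=-(v-c["cy"])/c["fy"]*z
    P=np.stack([x,y,-z,np.ones_like(z)],-1)@c["cam_to_world"].T
    return P[...,:3]
def measure(c):
    W=world(c); im=c["image"]; hsv=cv2.cvtColor(im,cv2.COLOR_BGR2HSV)
    v,u=np.mgrid[0:480,0:640]; out={}
    m=(hsv[...,0]>100)&(hsv[...,0]<125)&(hsv[...,1]>150)&(hsv[...,2]>90)&(u>270)&(u<450)&(v>190)&(v<230)&(abs(W[...,2])<15)
    n,lab,st,cen=cv2.connectedComponentsWithStats(m.astype(np.uint8))
    p=W[m]; r=cv2.minAreaRect(p[:,:2].astype(np.float32)); out["tape"]=(r,np.median(p[:,2]))
    # jar tops: z ~ 105
    J=(W[...,2]>93)&(W[...,2]<118)&(u>270)&(u<450)&(v>170)&(v<275)
    n,lab,st,cen=cv2.connectedComponentsWithStats(J.astype(np.uint8))
    out["jars"]=[(tuple(np.round(cv2.minEnclosingCircle(W[lab==i][:,:2].astype(np.float32))[0],1)),round(cv2.minEnclosingCircle(W[lab==i][:,:2].astype(np.float32))[1],1),np.round(W[lab==i].mean(0),1),st[i,4],np.round(cen[i])) for i in range(1,n) if st[i,4]>60]
    return out,W
E
python3 - <<'E'
from h import *;import pickle
c=pickle.load(open("top0.pkl","rb")); o,W=measure(c); print(o)
v,u=np.mgrid[0:480,0:640]
roi=(u>240)&(u<430)&(v>265)&(v<350)
for lo,hi,nm in ((7,25,"bar"),(70,95,"handle")):
    m=roi&(W[...,2]>lo)&(W[...,2]<hi); 
    n,lab,st,cen=cv2.connectedComponentsWithStats(m.astype(np.uint8)); i=1+st[1:,4].argmax();p=W[lab==i]
    print(nm,cv2.minAreaRect(p[:,:2].astype(np.float32)),cv2.boxPoints(cv2.minAreaRect(p[:,:2].astype(np.float32))),np.median(p[:,2]),st[i])
for (a,b) in ((225,318),(252,225),(254,166),(320,150),(411,157),(167,283),(545,320),(515,262)): print(a,b,np.round(W[b,a]))
print("edge",np.round(W[345,300]),W[340,560])
cv2.imwrite("pics/crop0.png",cv2.resize(c["image"][130:345,205:445],None,fx=3,fy=2.7,interpolation=cv2.INTER_CUBIC))
s=pickle.load(open("scene0.pkl","rb"));cv2.imwrite("pics/crop1.png",cv2.resize(s["image"][160:340,200:450],None,fx=3,fy=3,interpolation=cv2.INTER_CUBIC))
E
```

```text
{'tape': (((598.37646484375, 319.1309814453125), (257.54754638671875, 21.414505004882812), 88.59712219238281), np.float64(0.7446668888592853)), 'jars': [((np.float64(569.5), np.float64(320.5)), 20.2, array([568.8, 320.6, 104.8]), np.int32(485), array([360., 215.])), ((np.float64(562.6), np.float64(399.4)), 20.0, array([562. , 399.2, 104.7]), np.int32(477), array([311., 219.])), ((np.float64(535.0), np.float64(234.3)), 20.3, array([534.5, 235.1, 104.7]), np.int32(504), array([412., 236.]))]}
bar ((417.63299560546875, 358.37481689453125), (260.22369384765625, 76.12922668457031), 83.67453002929688) [[365.46487 233.2489 ]
 [441.13065 224.86127]
 [469.80112 483.50073]
 [394.13535 491.88837]] 14.21846118444256 [ 261  278  150   61 5750]
handle ((417.80194091796875, 358.3572998046875), (79.40306091308594, 17.94586944580078), 83.52516174316406) [[404.4092  319.92084]
 [422.24063 317.89716]
 [431.19467 396.79376]
 [413.36325 398.81744]] 81.8973035850446 [312 300  49  17 529]
225 318 [400. 536. 105.]
252 225 [551. 496. 107.]
254 166 [650. 496. 106.]
320 150 [665. 385. 148.]
411 157 [672. 233.  85.]
167 283 [457. 666.   6.]
545 320 [400. -13.  -2.]
515 262 [501.  45.  23.]
edge [350. 421.   2.] [366.22129281 -35.92915137   1.27250573]
```

View pics/crop0.png

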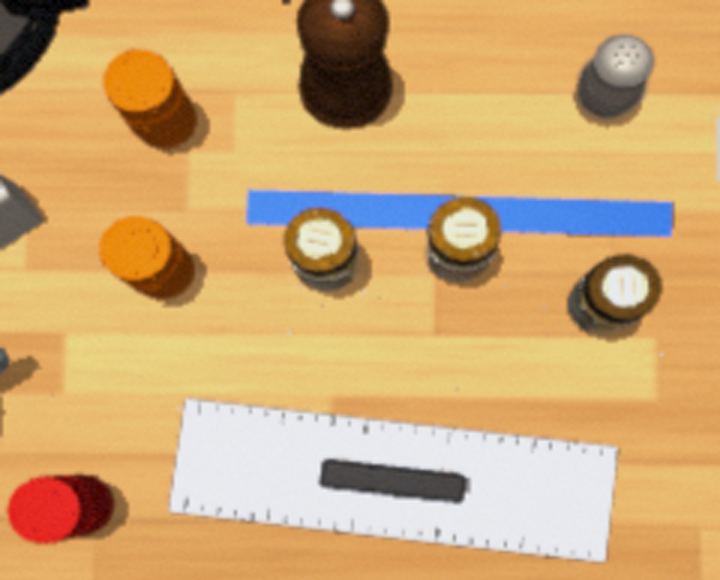

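View pics/crop1.png

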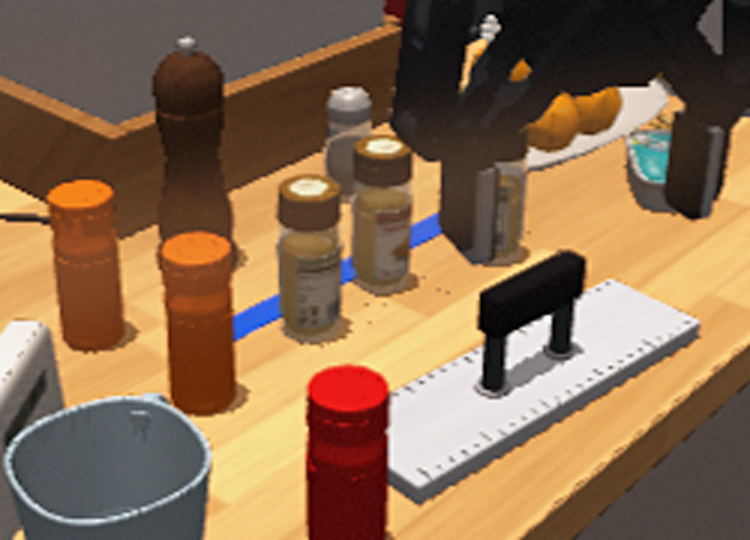

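The crops confirm it: three glass jars with brown lids and labels, against plain orange and red ones. I'll grip the handle now. For the push I'll offset the straightedge about 38 mm along the tape, so the fingers pass between two jars.

```bash
cat >> h.py <<'E'
T0=np.array([598.4,319.1]); ta=np.radians(88.6)
ty=np.array([np.cos(ta),np.sin(ta)]); tx=np.array([ty[1],-ty[0]])
def tw(x,y,z): return [*(T0+x*tx+y*ty),z]
def totape(p): d=np.array(p[:2])-T0; return np.round([d@tx,d@ty],1)
def R(along):  # jaws across
    a,b=np.sin(along),-np.cos(along)
    return np.array([[a,b,0],[b,-a,0],[0,0,-1.]])
E
python3 - <<'E'
from workcell import *
from h import *
Rb=R(np.radians(83.6)); Rt=R(ta)
print(inverse_kinematics([417.7,358.4,52],Rb), inverse_kinematics(tw(-58.5,-38,55),Rt))
movep([417.7,358.4,130],Rb)
movel([417.7,358.4,52],max_speed=80,guard=15)
s=read_state();print(s["time"],s["eef_pos"],s["ft_force"])
clamp(); s=read_state();print(s["time"],s["finger_gap"],s["ft_force"])
movel([417.7,358.4,56],max_speed=40)
s=read_state();print(s["time"],s["finger_gap"],s["ft_force"],s["eef_pos"])
for n in ("scene","top"): cv2.imwrite(f"pics/{n}1.png",camera(n)["image"])
E
```

```text
[-0.93997666  0.67438007  0.17194627  1.93175883 -0.20513699  0.5521043
 -0.74152373] [-0.70342459  0.73537905  0.18216645  1.7739874  -0.20208949  0.65039975
 -0.43046014]
2.2917 [417.91444589 358.614934    52.43904694] [ 0.93385413  0.53045427 -0.03087575]
2.9167 16.968899062123615 [ 1.14568217 -0.14442651  0.82290392]
3.1667 17.17278891125106 [-0.36025418  0.09082496 -3.06083521] [417.65785617 358.44354496  56.17882149]
```

View pics/scene1.png

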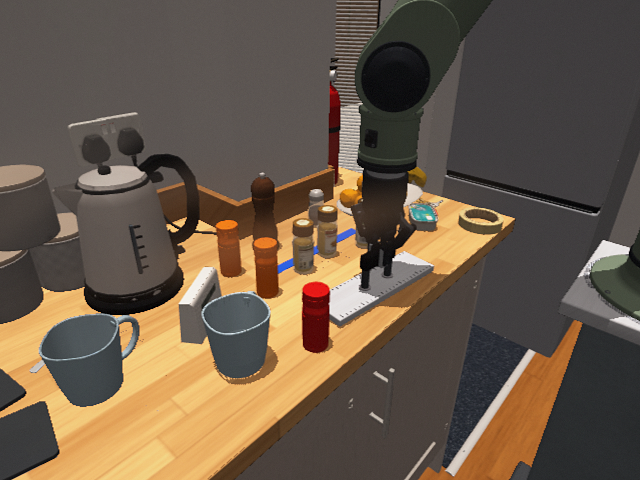

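View pics/top1.png

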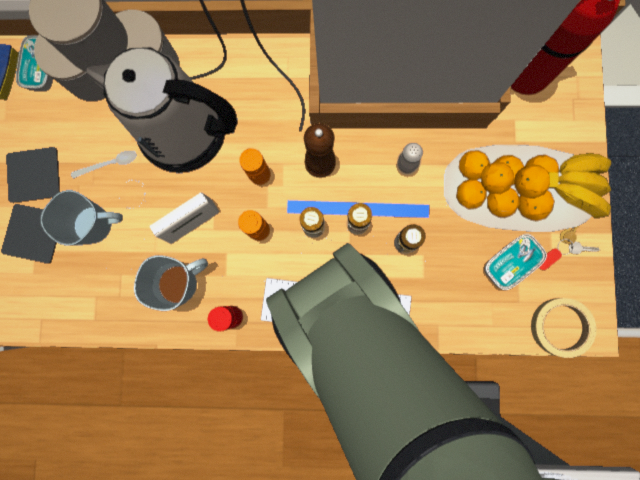

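The handle is gripped at about (375,270) in the scene view: the gap is 17 mm and the force reads 3 N, which matches the bar's weight. Next I'll align with the tape, and push.

Run:
```python
from workcell import *
from h import *
Rt=R(ta)
movel(tw(-135,-38,56),Rt,max_speed=60)
s=read_state();print(s["time"],s["finger_gap"],s["ft_force"],totape(s["eef_pos"]))
cv2.imwrite("pics/scene2.png",camera("scene")["image"])
print(movel(tw(-75,-38,55),Rt,max_speed=30,guard=12))
s=read_state();print(s["time"],s["finger_gap"],s["ft_force"],totape(s["eef_pos"]),s["eef_pos"])
for n in ("scene","top"): cv2.imwrite(f"pics/{n}3.png",camera(n)["image"])
```

```text
4.8583 17.267667318536862 [ 0.02440514 -0.20167262 -3.94206579] [-135.2  -37.6]
False
7.0583 16.878690851938213 [-2.0679415   0.74018071 -3.48968631] [-75. -38.] [522.47483389 282.94843457  54.98992326]
```

View pics/scene3.png

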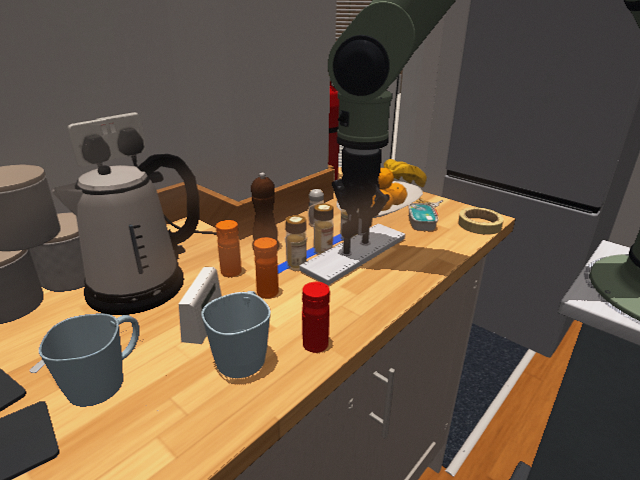

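View pics/top3.png

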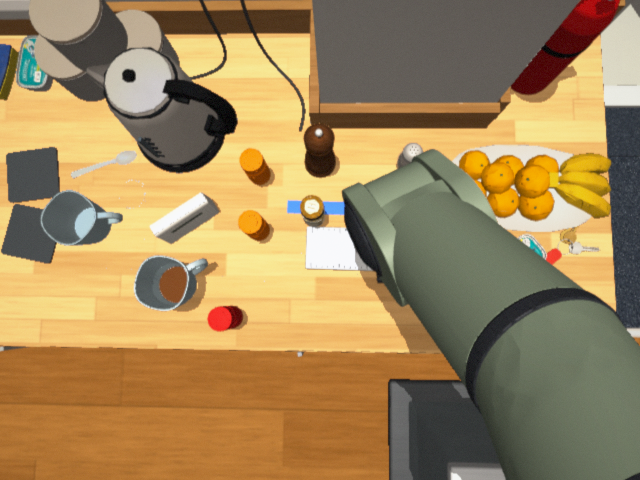

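The jars are upright: jars 1 and 2 at (296,240) and (323,230) in the scene view, with the bar against them. Jar 1 is at (312,208) from above, still overlapped by the bar's end. I'll finish the push and draw back.

Run:
```python
from workcell import *
from h import *
Rt=R(ta)
print(movel(tw(-58.5,-38,55),Rt,max_speed=22,guard=12))
wait(0.2)
s=read_state();print(s["time"],s["ft_force"],totape(s["eef_pos"]))
c=camera("scene");cv2.imwrite("pics/scene4.png",c["image"])
movel(tw(-115,-38,55),Rt,max_speed=60)
c=camera("top");cv2.imwrite("pics/top5.png",c["image"]);print(measure(c)[0]["jars"])
cv2.imwrite("pics/scene5.png",camera("scene")["image"])
print(read_state()["time"])
```

```text
False
8.2583 [-0.14655509  0.7744051  -3.08974907] [-58.4 -38. ]
[((np.float64(599.0), np.float64(398.9)), 20.4, array([598.2, 398.5, 104.6]), np.int32(480), array([312., 197.])), ((np.float64(597.2), np.float64(319.6)), 20.2, array([596.3, 319.7, 104.6]), np.int32(488), array([360., 198.])), ((np.float64(602.7), np.float64(240.0)), 16.3, array([604.5, 242.8, 104.6]), np.int32(109), array([407., 194.]))]
9.5
```

View pics/scene5.png

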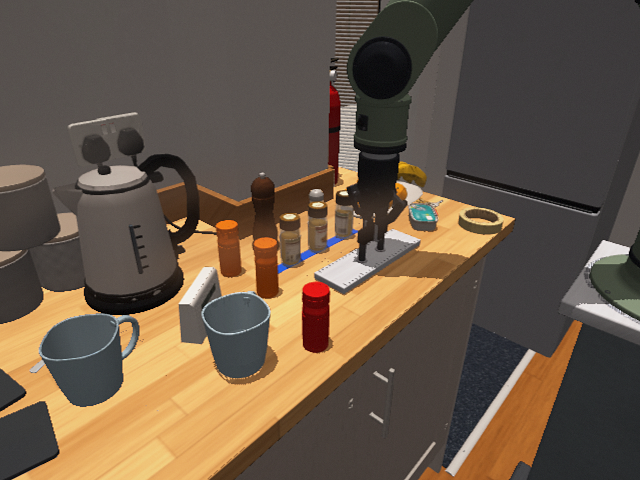

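View pics/top5.png

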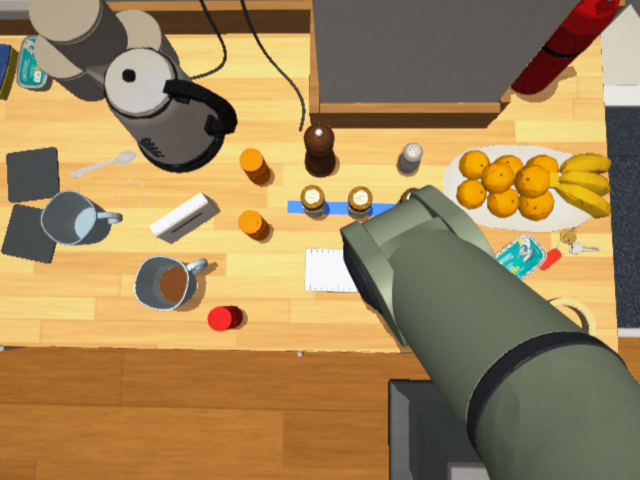

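All three jars stand in a row over the tape: (290,240), (318,226) and (344,215) in the scene view. The straightedge is clear of them, so I'll set it down and release it.

Run:
```python
from workcell import *
from h import *
Rt=R(ta)
print(movel(tw(-115,-38,51.5),Rt,max_speed=15,guard=6))
s=read_state();print(s["time"],s["ft_force"],s["eef_pos"])
open_gripper(); wait(0.2)
movel(tw(-115,-38,180),Rt,max_speed=100)
goto_joints([-1.197, 0.521, -0.036, 1.599, 0.021, 1.021, -0.113]); wait(0.3)
c=camera("top");cv2.imwrite("pics/top6.png",c["image"]);o,W=measure(c);print(o["tape"])
for j in o["jars"]: print(j[0],j[1],totape(j[0]))
v,u=np.mgrid[0:480,0:640]
roi=(u>240)&(u<500)&(v>225)&(v<345)
for lo,hi in ((7,25),(70,95)):
    m=roi&(W[...,2]>lo)&(W[...,2]<hi)
    n,lab,st,cen=cv2.connectedComponentsWithStats(m.astype(np.uint8)); i=1+st[1:,4].argmax();p=W[lab==i]
    r=cv2.minAreaRect(p[:,:2].astype(np.float32)); print(r,totape(r[0]),np.median(p[:,2]),np.percentile(p[:,2],[5,95]))
cv2.imwrite("pics/scene6.png",camera("scene")["image"])
print(read_state()["time"],read_state()["ft_force"])
```

```text
True
9.775 [1.11398931 0.34509707 7.21011562] [483.01863492 283.92694381  51.92030996]
(((598.1998291015625, 319.33465576171875), (257.6193542480469, 21.111841201782227), 88.52584838867188), np.float64(0.6314196695800547))
(np.float64(599.2), np.float64(398.9)) 20.3 [-1.1 79.8]
(np.float64(597.2), np.float64(319.7)) 20.2 [-1.2  0.6]
(np.float64(595.4), np.float64(233.0)) 20.2 [ -0.9 -86.1]
((481.8387756347656, 283.8555908203125), (260.2642517089844, 76.15738677978516), 88.5927963256836) [-115.7  -38.1] 14.208315142726406 [11.47198283 16.8409674 ]
((481.73956298828125, 283.64898681640625), (79.7236328125, 18.023313522338867), 88.43358612060547) [-115.8  -38.3] 81.73848506551013 [78.79116985 84.27065908]
13.8167 [ 0.4226215   0.96622116 -0.96390584]
```

View pics/top6.png

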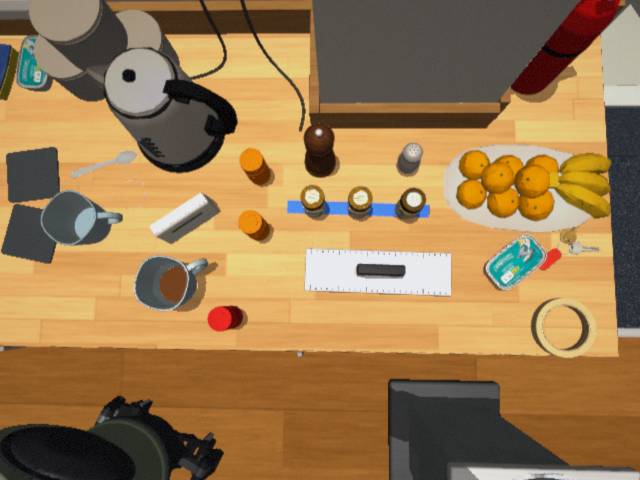

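View pics/scene6.png

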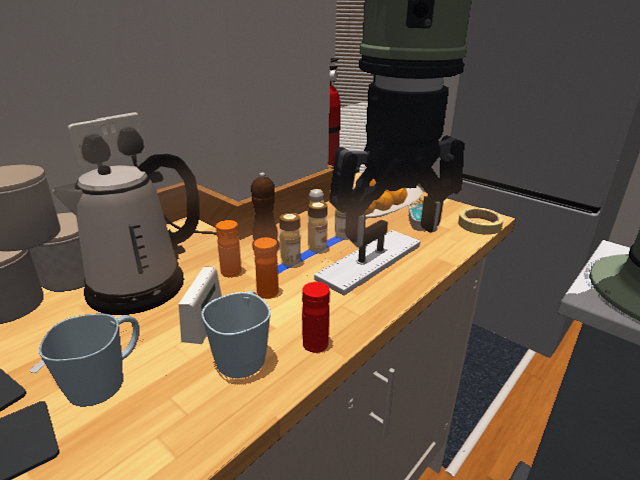

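The final pictures show the jars upright on the tape at (312,200), (360,201) and (412,203) from above. The straightedge lies flat at (380,270) and the robot is clear of everything.

```bash
python3 -c "
from workcell import *
print(finish_job(),read_state()['time'])"
```

```text
the job is handed in; nothing more can be done
the job is handed in; nothing more can be done
```

The job is handed in: the three brown-lidded jars stand in a row on the blue tape, pushed there with the straightedge only. I gripped the straightedge by its handle, lifted it a few millimetres, lined it up with the tape and pushed. I then drew it back, set it down and let go.

My last camera check, before handing in at about 14 s of the 40 s allowed, showed:

| Check | Measured | Limit |
|---|---|---|
| Jars from the tape's centre line | -1.1, -1.2 and -0.9 mm | ±12 mm |
| Jars along the tape | 80, 1 and -86 mm | ±130 mm |
| Straightedge middle from the centre line | 116 mm on the robot's side | at least 66 mm |

- **Jars:** all three look upright in both pictures.
- **Straightedge:** its top measures 14 mm and the handle top 82 mm above the worktop, which matches lying flat.
- **Robot:** the arm is back at its start pose, clear of everything.
- **Look-alikes:** the orange and red jars were left untouched.

No check failed or disagreed. The camera calibration is good to about 2 mm, and `finish_job` gave no verdict.

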